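# Check the pressing block for snags under the inspection camera

## Task

Check the wooden pressing block for splinters: pick it up, tilt it so that the side being checked squarely faces the lens of the down-tilted inspection camera, centred about 13 cm in front of the lens, and hold each side still there for about a second: first the grooved edge, then the smooth broad front (the broad side without the rib), then the plain edge. Then stand it gently upright on its foot in the empty compartment of the grey tray and let go of it. Do not touch the camera or its stand, and leave the spool, dish, phone and pump bottle where they are.

Things in the scene. Friction and masses are not known exactly. Their poses are not given: they have to be found in the camera images.
- block: Hardwood pressing block standing on end: 40 (x) by 54 (y) by 140 mm tall (z), 0.2 kg. Origin at the centre of its underside, z up. +x side: smooth broad front. -x side: broad back with a raised rib. +y side: edge with a long groove (14 mm wide, 5 mm deep). -y side: plain edge. The top 65 mm are clear of the rib and can be gripped across the 40 or the 54 mm.
- block_groove (a point): Centre of the block's grooved edge, in the plane of that edge: 27 mm along block +y, 70 mm above its foot. It turns with the block.
- block_front (a point): Centre of the block's smooth front: 20 mm along block +x, 70 mm above its foot.
- block_plain (a point): Centre of the block's plain edge: 27 mm along block -y, 70 mm above its foot.
- block_back (a point): Centre of the block's back (in its flat surface): 20 mm along block -x, 70 mm above its foot. The rib on the back is 16 mm wide, stands out 10 mm and runs from 15 to 73 mm above the foot.
- camera: Head of the inspection camera, a white box 60 mm wide with a round black lens barrel 44 mm across, fixed 285 mm above the table and looking back towards the robot and 35 degrees down. Origin at the centre of the front of the lens; it looks along its own -x axis; a checked side must face along +x of this frame.
- focus (a point): The point where a checked side's centre belongs: 130 mm straight out in front of the lens on its axis, about 210 mm above the table, in free air. Axes as camera.
- stand: The fixed camera stand: white foot 100 (x) by 120 (y) by 12 mm (10 mm off centre to +x) and a post 18 mm thick, 35 mm behind the origin (+x), 305 mm high, carrying the head. Origin on the table, 33 mm behind the lens; -x points the way the camera looks.
- tray: Fixed grey open tray, 150 (x) by 240 (y) by 30 mm high, walls and floor 5 mm, divided by a 5 mm wall at y = 0 into two compartments of 140 by 112 mm. Origin at the centre of its underside. The +y compartment (centre at y = +60 mm, floor 5 mm above the origin) is the empty one; the -y compartment holds the spool.
- spool: Thread spool, 48 mm across, 55 mm tall, standing in the -y compartment of the tray; origin at the centre of its underside. Leave alone.
- dish: Round steel dish, 90 mm across, 28 mm high, on the mat; origin at the centre of its underside. Leave alone.
- phone: Black phone lying flat, 150 (x) by 72 (y) by 9 mm; origin at the centre of its underside. Leave alone.
- pump: White pump bottle, 45 (x) by 70 (y) mm, 177 mm tall with its pump; origin at the centre of its underside. Leave alone.
Mind the look-alikes: they are no part of the job. Leave any green or yellow look-alike of the block alone.

How it is judged:
On the way, in this order (a step that is already met when the one before it is completed fails the run):
1. the grooved edge faces the lens, its centre within 25 mm of the focus point, square within 0.2 rad, still (distance between block_groove and focus below 0.025 m and angle between the y axis of block and the x axis of camera, either way round below 0.2 rad and x of block_plain in the frame of camera below -0.14 m and linear speed of block below 0.03 m/s and angular speed of block below 0.2 rad/s), for 0.7 s.
2. the smooth front faces the lens in the same way (distance between block_front and focus below 0.025 m and angle between the x axis of block and the x axis of camera, either way round below 0.2 rad and x of block_back in the frame of camera below -0.14 m and linear speed of block below 0.03 m/s and angular speed of block below 0.2 rad/s), for 0.7 s.
3. the plain edge faces the lens in the same way (distance between block_plain and focus below 0.025 m and angle between the y axis of block and the x axis of camera, either way round below 0.2 rad and x of block_groove in the frame of camera below -0.14 m and linear speed of block below 0.03 m/s and angular speed of block below 0.2 rad/s), for 0.7 s.
At the end, for the whole second after the job is handed in: The block stands on its foot (within 0.06 rad of upright, foot within 4 mm of the compartment floor) in the empty compartment of the tray, let go and at rest; spool, dish, phone and pump bottle are within 25 mm of where they were (x of block in the frame of tray between -0.056 and 0.056 m and y of block in the frame of tray between 0.015 and 0.11 m and z of block in the frame of tray between 0.002 and 0.009 m and angle between block's own z axis and vertical below 0.06 rad and linear speed of block below 0.02 m/s and distance of each of spool, dish, phone, pump from where it was at the start of the episode below 0.025 m); the robot touches nothing.
It fails at once if the camera or its stand is touched (over 1 N) (contact force between any of block, the arm, the fingers and stand above 1 N).
It fails at once if the block is dropped: out of the fingers and moving faster than 0.45 m/s (contact force between the fingers and block below 0.3 N and linear speed of block above 0.45 m/s).
It fails at once if the block is set down hard: faster than 0.35 m/s in the last 10 mm above the tray's floor (horizontal distance between block and tray below 0.12 m and z of block in the frame of tray below 0.015 m and linear speed of block above 0.35 m/s).
It fails at once if the spool, dish, phone or pump bottle is pushed more than 25 mm (distance of any of spool, dish, phone, pump from where it was at the start of the episode above 0.025 m).
It also fails if it takes over 61 s, if anything falls off the work surface, if the arm or the gripper's body presses on something with over 40 N, if the wrist force passes 120 N, or if a joint passes its speed limit or range.

## Robot

A 6-joint arm with a two-finger parallel gripper is mounted at the origin on the work surface. World frame = base frame: x ahead of the robot, y to its left, z up, the work surface at z = 0. Lengths are in m, angles in rad, forces in N, time in s.
With the tool pointing down it reaches from about 0.35 to 0.85 m from the base axis. Payload 8.1 kg.
Tool frame: the origin (TCP) lies on the centre line of the jaws, within the pads' length; the fingertips stand 17 mm ahead of it and the grasp point (between the pads) lies 2 mm behind it; z points along the fingers, y is the line along which they close (so a half turn about z gives the same grasp; the last joint's range is limited). The gripper opens to 93 mm and grips with 3 to 60 N. Pads are 15 mm wide; open, the fingers measure 128 mm over their backs; the gripper's body (75 mm by 188 mm) begins 65 mm behind the grasp point.
Start: joints at [-1.35, 0.13, 1.488, -0, 1.523, -0.085], TCP at [0.181, -0.572, 0.236] pointing down, gripper open.
Joint ranges: [-2.96, 2.96], [-0.89, 2.26], [0.02, 2.5], [-1.34, 4.48], [0, 2.73], [-2.66, 2.66]. Speed limits (rad/s): [2.39, 2.39, 2.79, 3.14, 3.14, 3.14].

## Interface

Orientations are given as a rotation vector (axis times angle).
In Python, from plant import telemetry, viewer, order gives the robot as it stands.
- The arm moves only by the tool send_rows, never from a script. Its argument "plan" is a list that holds one entry, the list of rows, each a list of 5 numbers: the closure, from -1 (fully open) to 1 (shut), then the shift along the world's x, y, z normalised to -1 to 1, where 1 is 0.2 m, then the turn about the world's z normalised to -1 to 1, where 1 is 60 degrees. A call has 1 to 20 rows; each row is the pose to reach, as a shift and turn from the pose commanded when the call began; what a row does not reach only later rows make up. A row lasts 1/12 s, in which the tool goes at most 41.7 mm and 7.16 degrees, less where a joint would pass 70% of its speed; a pose out of reach is approached as far as the arm can. A call with a number of a shift or a turn outside -1 to 1 is refused whole. A call with a gripper value outside its range is refused whole. The fingers move at their own pace and stop on an object; "force" is the grip in N (left out, the last holds). Time passes only in rows, so rows that repeat a pose let the fingers close. It gives the time, the measured TCP pose, the force, the opening and the grip force at its end, in the units of the state.
- telemetry.read_state(): the state, without advancing time (a new reading comes with each control period).
- viewer.read_camera(name): name is "scene" or "top" or "wrist"; returns (picture, depth): 384x512x3 uint8, blue, green, red; 384x512 float32, m along the optical axis (not along the pixel's ray), 0 where there is no reading.
- viewer.calibration(name): a dict with "camera_matrix" (3x3 intrinsics, pixels), "dist_coeffs" ([k1, k2, p1, p2, k3] as OpenCV has them; the pictures are not rectified), "extrinsics" (4x4, takes a point from camera to world coordinates); the wrist camera has in their place "hand_eye" (4x4, takes a point from camera to tool coordinates, whose origin is the TCP and whose axes are the flange's). Camera axes: x right, y up, looking along -z (the intrinsics and any distortion apply to the point x, -y, -z); pixel columns grow to the right and rows downward; lengths in m; the calibration is good to about 2 mm. A picture is of the moment at which its call begins: read the wrist's pose just before it. calibration takes no time and is no camera call.
- order.close_job(): hands the job in; it is judged then, once.
The state is a dict: "t": time; "q": joint angles; "dq": joint speeds; "joint_torque": joint torques, N m; "tool_pos": TCP position; "orientation": TCP orientation; "force": force on the tool from outside, world axes, zero at the start; "wrist_torque": the same for the moment, N m; "opening": finger opening in m; "gripper_force": force on a finger pad.
Only numpy, scipy, OpenCV 4.12 (cv2) and the standard library are available. Lean on these libraries where they do the work, as an engineer would, in place of code of your own. Each camera call takes 0.05 s, during which the arm holds its last target. There are 200 camera calls.

## Working session

There is one attempt and no reset: what is moved stays moved. The work goes in short steps, Python scripts to look and compute and a tool call to move; the robot and the scene stay as the last step left them, time stands still between calls to the robot, and variables do not carry over. Pictures are saved under pics/ and viewed, at most 11 in all, crops included, and the job is handed in when it is done.

Besides the shell and the picture viewer there is one more tool, called after "Emit:" as a command line: name --argument value ..., lists and objects as JSON in quotes. send_rows: Moves the arm, as the interface text tells. Scaled input: -1 to 1 covers 0.2 m each way for a shift and 60 degrees each way for a turn. Its arguments: {"type":"object","properties":{"plan":{"type":"array"},"force":{"type":"number"}},"required":["plan"]}

```bash
ls; mkdir -p pics; cat > h.py <<'E'
import numpy as np,cv2
from plant import telemetry,viewer,order
def rays(name,px,tool=None):
    c=viewer.calibration(name);K=np.array(c["camera_matrix"]);d=np.array(c["dist_coeffs"])
    E=np.array(c["extrinsics"]) if "extrinsics" in c else tool@np.array(c["hand_eye"])
    u=cv2.undistortPoints(np.array(px,float).reshape(-1,1,2),K,d).reshape(-1,2)
    r=np.c_[u[:,0],-u[:,1],-np.ones(len(u))]
    return E[:3,3],r@E[:3,:3].T
def onplane(name,px,z,tool=None):
    o,r=rays(name,px,tool);return o+r*((z-o[2])/r[:,2])[:,None]
def cloud(name,depth,tool=None):
    v,u=np.mgrid[0:384,0:512];o,r=rays(name,np.c_[u.ravel(),v.ravel()],tool)
    return (o+r*depth.reshape(-1,1)).reshape(384,512,3)
E
python3 - <<'E'
from h import *
s=telemetry.read_state();print(s)
for n in ("scene","top"):
    p,d=viewer.read_camera(n);cv2.imwrite(f"pics/{n}0.png",p);np.savez(f"{n}0.npz",p=p,d=d)
    c=viewer.calibration(n);print(np.round(c["camera_matrix"],1),np.round(c["extrinsics"],3))
print([x for x in dir(order) if x[0]!='_'])
E
```

```text
pics
{'t': 0.0, 'q': array([-1.35039002e+00,  1.31136776e-01,  1.48929931e+00, -8.63770803e-06,
        1.52300658e+00, -8.54113637e-02]), 'dq': array([-0.00335677,  0.00054895, -0.00115209,  0.00236208,  0.000799  ,
       -0.00084056]), 'joint_torque': array([ 1.70281506e-03, -5.59839749e+01, -4.91755843e+01,  7.70665496e-02,
        3.60483024e-02, -1.83519123e-04]), 'tool_pos': array([ 0.18053476, -0.57161745,  0.234591  ]), 'orientation': array([-3.10311340e+00, -4.78227100e-01,  2.09395765e-04]), 'force': array([-0.0596055 ,  0.46082148, -0.22453671]), 'wrist_torque': array([ 0.02033682, -0.03272823, -0.01962126]), 'gripper_force': 0.0, 'opening': 0.09293111176607889}
[[416.6   0.  252.4]
 [  0.  416.6 192.8]
 [  0.    0.    1. ]] [[ 0.666 -0.644  0.378  0.937]
 [ 0.746  0.568 -0.347 -0.35 ]
 [ 0.009  0.513  0.858  1.029]
 [ 0.     0.     0.     1.   ]]
[[401.5   0.  256.3]
 [  0.  401.5 190.5]
 [  0.    0.    1. ]] [[ 0.002  0.991 -0.132  0.439]
 [-1.     0.005  0.016 -0.006]
 [ 0.017  0.132  0.991  1.136]
 [ 0.     0.     0.     1.   ]]
['close_job']
```

View pics/scene0.png

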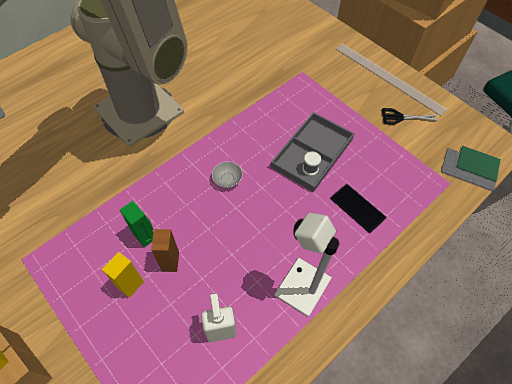

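View pics/top0.png

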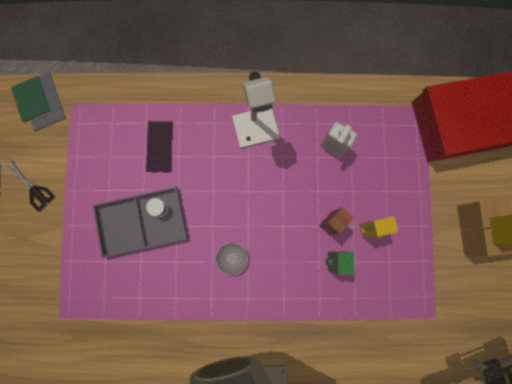

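Scene view: brown block at (165,250), green look-alike (135,222), yellow look-alike (122,275), inspection camera (316,232), tray (312,150), dish (226,176), phone (358,207), pump (217,320). Top view: brown (338,221), green (342,263), yellow (380,228), camera head (258,95), tray (140,222). The brown wooden one fits "hardwood block". I'll confirm this in an enlarged crop.

```bash
python3 - <<'E'
from h import *
def rect(xy):
    (c,(w,h),a)=cv2.minAreaRect((xy*1000).astype(np.float32));return np.round(c,1),round(w,1),round(h,1),round(a,1)
for n in ("scene","top"):
    f=np.load(f"{n}0.npz");P=cloud(n,f["d"]);hsv=cv2.cvtColor(f["p"],cv2.COLOR_BGR2HSV);ok=f["d"]>0
    if n=="scene": X,Y,W,H=90,190,100,115
    else: X,Y,W,H=310,190,100,90
    cv2.imwrite(f"pics/{n}_crop.png",cv2.resize(f["p"][Y:Y+H,X:X+W],None,fx=5,fy=5,interpolation=cv2.INTER_CUBIC))
    u0,v0,u1,v1={"scene":(150,225,180,275),"top":(318,205,358,240)}[n]
    m=np.zeros(ok.shape,bool);m[v0:v1,u0:u1]=1
    q=P[m&ok&(P[...,2]>.125)&(P[...,2]<.155)];print(n,"block top",len(q),np.median(q[:,2]),rect(q[:,:2]))
    for nm,b in {"green":{"scene":(118,198,156,245),"top":(325,250,358,278)},"yellow":{"scene":(100,250,145,298),"top":(360,215,400,240)}}.items():
        u0,v0,u1,v1=b[n];m=np.zeros(ok.shape,bool);m[v0:v1,u0:u1]=1
        q=P[m&ok&(P[...,2]>.02)&(hsv[...,1]>120)];print(n,nm,q[:,2].max().round(3),rect(q[:,:2]))
    # camera head
    q=P[ok&(P[...,2]>.24)&(P[...,0]>.55)&(abs(P[...,1])<.2)];print("head",q.min(0).round(3),q.max(0).round(3))
    # tray rim
    q=P[ok&(P[...,2]>.022)&(P[...,2]<.036)&(P[...,1]>.12)&(P[...,1]<.5)&(P[...,0]<.58)&(P[...,0]>.2)];print("tray",rect(q[:,:2]),len(q))
    q=P[ok&(P[...,2]>.006)&(P[...,2]<.02)&(P[...,0]>.55)&(abs(P[...,1])<.12)];print("standfoot",rect(q[:,:2]),len(q))
E
```

```text
scene block top 438 0.1393313289707716 (array([ 497.2, -235. ]), 41.7, 55.9, 47.5)
scene green 0.144 (array([ 431.5, -241.4]), 135.5, 49.2, 0.1)
scene yellow 0.145 (array([ 483.5, -348.5]), 44.3, 54.8, 12.6)
head [ 0.721 -0.061  0.241] [0.813 0.01  0.34 ]
tray (array([497.3, 299.6]), 153.0, 243.2, 12.2) 627
standfoot (array([754.5,   3.4]), 343.5, 189.0, 6.1) 1653
top block top 354 0.13944341466077526 (array([ 498. , -231.8]), 40.3, 54.5, 47.3)
top green 0.142 (array([ 392.8, -242.7]), 37.1, 32.0, 7.6)
top yellow 0.144 (array([ 478.9, -346.6]), 47.4, 54.8, 12.1)
head [ 0.723 -0.059  0.276] [0.812 0.01  0.34 ]
tray (array([497.9, 301.1]), 152.0, 241.3, 13.2) 655
standfoot (array([753.3,  -2.9]), 382.6, 234.6, 2.6) 1308
```

View pics/scene_crop.png

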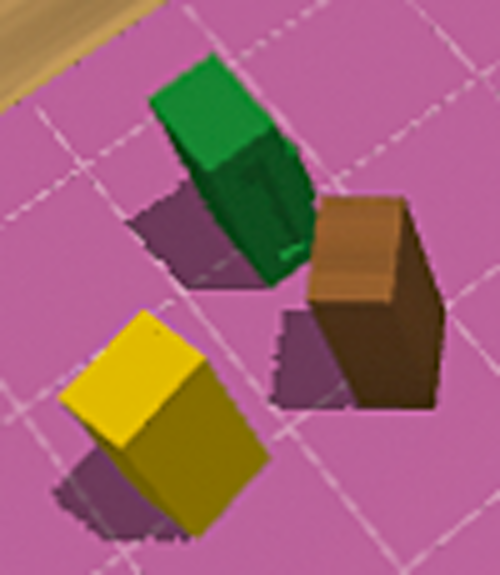

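View pics/top_crop.png

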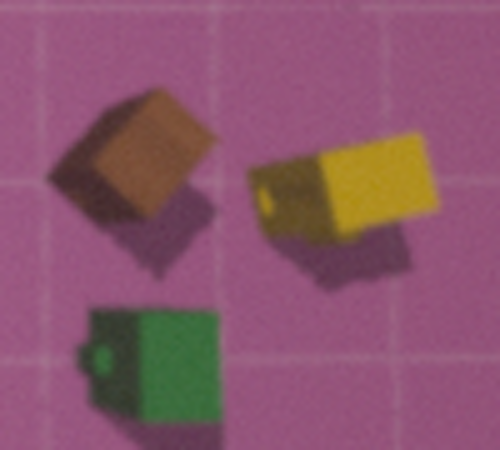

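The brown block's top is at (0.4975,-0.2335), yaw 47.5°. Its two sides visible in the scene crop (410,300 and 370,370) show neither groove nor rib, so block +x points to 47.5° and the groove to 137.5°. Green (crop 240,160) and yellow (140,420) are the look-alikes. Next I'll find the stand's pose.

```bash
python3 - <<'E'
from h import *
for n,(u0,v0,u1,v1) in {"scene":(265,250,340,325),"top":(222,104,295,156)}.items():
    f=np.load(f"{n}0.npz");P=cloud(n,f["d"]);hsv=cv2.cvtColor(f["p"],cv2.COLOR_BGR2HSV)
    m=np.zeros(f["d"].shape,bool);m[v0:v1,u0:u1]=1
    m&=(hsv[...,1]<60)&(hsv[...,2]>150)&(abs(P[...,2]-.012)<.012)
    v,u=np.nonzero(m);q=onplane(n,np.c_[u,v],.012)
    (c,wh,a)=cv2.minAreaRect((q[:,:2]*1000).astype(np.float32));print(n,len(q),c,wh,a)
    print(np.round(cv2.boxPoints((c,wh,a))))
    q=P[(f["d"]>0)&(P[...,2]>.24)&(P[...,0]>.7)&(abs(P[...,1])<.15)&(hsv[...,2]>150)]
    print("head",cv2.minAreaRect((q[:,:2]*1000).astype(np.float32)))
    q=P[(f["d"]>0)&(P[...,2]>.2)&(P[...,0]>.65)&(abs(P[...,1])<.15)&(hsv[...,2]<60)]
    print("dark",len(q),np.round(q.mean(0),3) if len(q) else 0)
E
```

```text
scene 1348 (776.9564819335938, -23.194992065429688) (99.1240005493164, 118.8907241821289) 14.762289047241211
[[714.  22.]
 [744. -93.]
 [840. -68.]
 [810.  47.]]
head ((770.7196044921875, -23.881629943847656), (79.48091888427734, 58.689151763916016), 14.539921760559082)
dark 213 [ 0.784 -0.025  0.299]
top 1044 (776.6519165039062, -20.917190551757812) (97.6612319946289, 121.16361236572266) 14.76418399810791
[[714.  25.]
 [745. -92.]
 [839. -67.]
 [808.  50.]]
head ((759.0147094726562, -26.943201065063477), (36.777008056640625, 50.83260726928711), 20.85494613647461)
dark 72 [ 0.775 -0.02   0.304]
```

Emit:
send_rows --plan '[[[-1,0.8,0.85,0,1],[-1,0.8,0.85,0,1],[-1,0.8,0.85,0,1],[-1,0.8,0.85,0,1],[-1,0.8,0.85,0,1],[-1,0.8,0.85,0,1],[-1,0.8,0.85,0,1],[-1,0.8,0.85,0,1],[-1,0.8,0.85,0,1],[-1,0.8,0.85,0,1]]]' --force 6

```text
t: 0.93
tool_pos: [0.3408, -0.4017, 0.2352]
orientation: [-2.446, -1.97, -0.0]
force: [0.1, -0.3, -0.5]
opening: 0.0929
gripper_force: 0.0
```

Emit:
send_rows --plan '[[[-1,0.78,0.84,0,1],[-1,0.78,0.84,0,1],[-1,0.78,0.84,0,1],[-1,0.78,0.84,0,1],[-1,0.78,0.84,0,1],[-1,0.78,0.84,0,1],[-1,0.78,0.84,0,1],[-1,0.78,0.84,0,1],[-1,0.78,0.84,0,1],[-1,0.78,0.84,0,1]]]'

```text
t: 1.77
tool_pos: [0.4966, -0.2339, 0.2352]
orientation: [-1.137, -2.928, -0.0]
force: [0.1, -0.1, 0.2]
opening: 0.0929
gripper_force: 0.0
```

```bash
cat >> h.py <<'E'
from scipy.spatial.transform import Rotation as Ro
def tool():
    s=telemetry.read_state();T=np.eye(4);T[:3,:3]=Ro.from_rotvec(s["orientation"]).as_matrix();T[:3,3]=s["tool_pos"]
    y=T[:3,1];print("t",round(s["t"],2),"tcp",T[:3,3].round(4),"close",np.degrees(np.arctan2(y[1],y[0])).round(1),"z",T[:3,2].round(3),"open",round(s["opening"],4),"gf",round(s["gripper_force"],1),"F",s["force"].round(1));return T
def brown(p,d,P):
    h=cv2.cvtColor(p,cv2.COLOR_BGR2HSV);return (d>0)&(h[...,0]>4)&(h[...,0]<20)&(h[...,1]>90)
E
python3 - <<'E'
from h import *
T=tool();p,d=viewer.read_camera("wrist");P=cloud("wrist",d,T);m=brown(p,d,P)&(abs(P[...,2]-.14)<.01)
q=P[m];print(len(q),np.median(q[:,2]),cv2.minAreaRect((q[:,:2]*1000).astype(np.float32)))
cv2.imwrite("pics/w1.png",p)
E
```

```text
t 1.77 tcp [ 0.4966 -0.2339  0.2352] close 47.6 z [-0.001  0.    -1.   ] open 0.0929 gf 0.0 F [ 0.1 -0.1  0.2]
2347 0.13959750966120132 ((509.8752746582031, -281.6693420410156), (61.29001998901367, 167.5607147216797), 13.567801475524902)
```

View pics/w1.png

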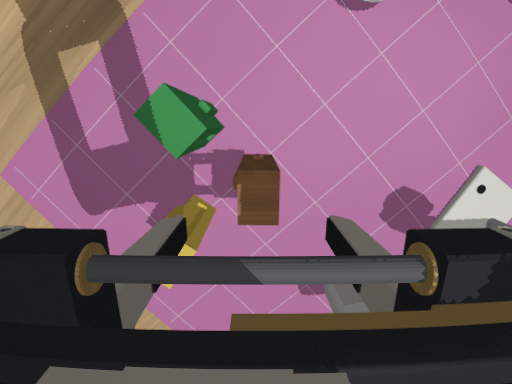

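The wrist view shows the block at (258,200) centred between the fingers (170 and 340). The rib (236,182) is on the left, facing -132°, and the groove notch (258,158) is at the top, facing 137°. That confirms yaw 47.5°.

Emit:
send_rows --plan '[[[-1,0.005,0.002,-0.3,0],[-1,0.005,0.002,-0.5,0],[-1,0.005,0.002,-0.62,0],[-1,0.005,0.002,-0.665,0],[-1,0.005,0.002,-0.665,0],[1,0.005,0.002,-0.665,0],[1,0.005,0.002,-0.665,0],[1,0.005,0.002,-0.665,0],[1,0.005,0.002,-0.665,0],[1,0.005,0.002,-0.665,0],[1,0.005,0.002,-0.665,0],[1,0.005,0.002,-0.665,0],[1,0.005,0.002,-0.665,0]]]' --force 30

```text
t: 2.9
tool_pos: [0.4977, -0.2338, 0.1028]
orientation: [1.138, 2.928, -0.0]
force: [-0.2, -0.1, 0.0]
opening: 0.0442
gripper_force: 0.0
```

Emit:
send_rows --plan '[[[1,0,0,0,0],[1,0,0,0,0],[1,0,0,0,0],[1,0,0,0.1,0],[1,0,0,0.25,0],[1,0.1,0.3,0.25,-1],[1,0.2,0.5,0.25,-1],[1,0.29,0.76,0.25,-1],[1,0.29,0.76,0.25,-1],[1,0.29,0.76,0.25,-1],[1,0.29,0.76,0.25,-1],[1,0.29,0.76,0.25,-1],[1,0.29,0.76,0.25,-1],[1,0.29,0.76,0.25,-1],[1,0.29,0.76,0.25,-1]]]'

```text
t: 4.15
tool_pos: [0.5552, -0.0816, 0.1519]
orientation: [-2.453, -1.961, 0.001]
force: [0.3, -0.7, -2.5]
opening: 0.04
gripper_force: 30.0
```

Emit:
send_rows --plan '[[[1,0,0,0,-1],[1,0,0,0,-1],[1,0,0,0,-1],[1,0,0,0,-1],[1,0,0,0,-1],[1,0,0,0,-1],[1,0,0,0,-1],[1,0,0,0,-1],[1,0,0,0,-1],[1,0,0,0,-1]]]'

```text
t: 4.98
tool_pos: [0.5553, -0.0818, 0.1522]
orientation: [-3.104, -0.48, 0.001]
force: [0.4, 0.4, -2.5]
opening: 0.0402
gripper_force: 30.0
```

```bash
python3 - <<'E'
from h import *
T=tool()
E
```

```text
t 4.98 tcp [ 0.5553 -0.0818  0.1522] close -72.4 z [-0.001  0.    -1.   ] open 0.0402 gf 30.0 F [ 0.4  0.4 -2.5]
```

Emit:
send_rows --plan '[[[1,0,0,-0.1,-0.046],[1,0,0,-0.2,-0.046],[1,0,0,-0.24,-0.046],[1,0,0,-0.25,-0.046]]]'

```text
t: 5.32
tool_pos: [0.5549, -0.0816, 0.1017]
orientation: [-3.114, -0.41, 0.003]
force: [-5.4, 2.3, 16.1]
opening: 0.0399
gripper_force: 30.0
```

Emit:
send_rows --plan '[[[1,0,0,-0.002,0],[1,0,0,-0.002,0],[1,-0.045,-0.012,0.008,0],[1,-0.09,-0.024,0.013,0],[1,-0.136,-0.036,0.015,0],[1,-0.181,-0.048,0.012,0],[1,-0.227,-0.06,0.006,0],[1,-0.271,-0.0715,-0.005,0],[1,-0.315,-0.083,-0.019,0],[1,-0.3235,-0.085,-0.023,0],[1,-0.3235,-0.085,-0.023,0]]]' --force 6

```text
t: 6.23
tool_pos: [0.491, -0.099, 0.0992]
orientation: [3.115, 0.403, 0.004]
force: [-0.4, 1.4, 5.0]
opening: 0.0401
gripper_force: 6.0
```

```bash
cat >> h.py <<'E'
def blockfit(name,tag=None):
    T=tool();p,d=viewer.read_camera(name);P=cloud(name,d)
    m=brown(p,d,P)&(np.linalg.norm(P-T[:3,3],axis=2)<.14)&(P[...,2]>.008)
    c,l,st,_=cv2.connectedComponentsWithStats(m.astype(np.uint8));k=1+np.argmax(st[1:,4]);m=cv2.erode((l==k).astype(np.uint8),np.ones((3,3)))>0
    if tag: cv2.imwrite(f"pics/{tag}.png",p)
    q=P[m];rng=np.random.default_rng(0);print("brown pts",len(q))
    for _ in range(3):
        if len(q)<60:break
        best=None
        for _ in range(300):
            a=q[rng.choice(len(q),3,False)];n=np.cross(a[1]-a[0],a[2]-a[0]);L=np.linalg.norm(n)
            if L<1e-5:continue
            i=abs((q-a[0])@(n/L))<.002
            if best is None or i.sum()>best.sum():best=i
        s=q[best];n=np.linalg.svd(s-s.mean(0))[2][2];n*=np.sign(n@(viewer.calibration(name)["extrinsics"][:3,3]-s.mean(0)))
        print(len(s),"n",n.round(3),"elev",np.degrees(np.arcsin(n[2])).round(1),"az",np.degrees(np.arctan2(n[1],n[0])).round(1),"mid",s.mean(0).round(3),"min",s.min(0).round(3),"max",s.max(0).round(3));q=q[~best]
E
python3 -c "
from h import *
blockfit('scene','s1')"
```

```text
t 6.23 tcp [ 0.491  -0.099   0.0992] close -75.3 z [ 0.003  0.    -1.   ] open 0.0401 gf 6.0 F [-0.4  1.4  5. ]
brown pts 404
205 n [0.966 0.251 0.067] elev 3.9 az 14.6 mid [ 0.519 -0.096  0.088] min [ 0.51  -0.113  0.015] max [ 0.529 -0.077  0.146]
118 n [ 0.256 -0.967 -0.001] elev -0.0 az -75.2 mid [ 0.51  -0.115  0.06 ] min [ 0.485 -0.122  0.015] max [ 0.527 -0.109  0.129]
73 n [0.972 0.228 0.062] elev 3.5 az 13.2 mid [ 0.514 -0.09   0.076] min [ 0.508 -0.099  0.019] max [ 0.52  -0.082  0.145]
```

View pics/s1.png

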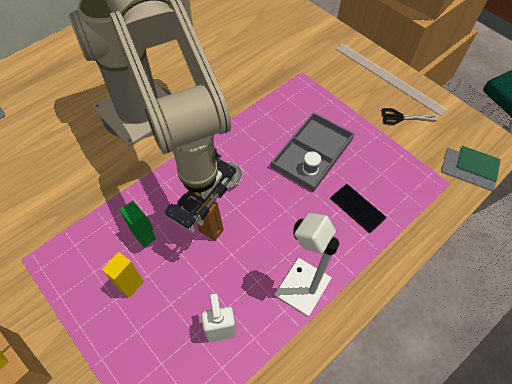

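The picture shows the block at (210,222) still nearly upright. The fit gives 4° of tilt, so the foot slid on the mat. I'll tilt it by levering against the fixed tray's wall instead, so I'm carrying it over the empty compartment.

Emit:
send_rows --plan '[[[1,0,0,0,0],[1,0,0,0.1,0],[1,0,0,0.3,0],[1,0,0.1,0.5,-0.035],[1,0,0.25,0.5,-0.035],[1,0,0.45,0.5,-0.035],[1,0,0.65,0.5,-0.035],[1,0,0.85,0.5,-0.035],[1,0,1,0.5,-0.035]]]' --force 30

```text
t: 7.03
tool_pos: [0.49, 0.1036, 0.1978]
orientation: [-3.122, -0.347, 0.0]
force: [0.5, -0.7, -2.5]
opening: 0.0399
gripper_force: 30.0
```

Emit:
send_rows --plan '[[[1,0,0.2,0,0],[1,-0.05,0.4,0,0],[1,-0.1,0.6,0,0],[1,-0.15,0.8,0,0],[1,-0.18,0.95,0,0],[1,-0.18,1,0,0],[1,-0.18,1,0,0]]]'

```text
t: 7.62
tool_pos: [0.4539, 0.3031, 0.1975]
orientation: [-3.122, -0.352, 0.001]
force: [0.3, -0.5, -3.7]
opening: 0.0397
gripper_force: 30.0
```

```bash
python3 - <<'E'
from h import *
blockfit('scene')
blockfit('top')
c=np.array([.4975,.3005]);tx=np.array([.9755,.2198]);ty=np.array([-.2198,.9755])
s=telemetry.read_state();e=s["tool_pos"][:2]-c;print("tray coords",e@tx,e@ty)
E
```

```text
t 7.62 tcp [0.4539 0.3031 0.1975] close -77.1 z [-0.001  0.    -1.   ] open 0.0397 gf 30.0 F [ 0.3 -0.5 -3.7]
brown pts 461
270 n [ 0.25  -0.968 -0.019] elev -1.1 az -75.5 mid [0.471 0.286 0.157] min [0.441 0.276 0.106] max [0.491 0.293 0.237]
111 n [0.941 0.335 0.049] elev 2.8 az 19.6 mid [0.483 0.305 0.181] min [0.476 0.287 0.113] max [0.49  0.318 0.242]
35 n [ 0.237 -0.971 -0.02 ] elev -1.2 az -76.3 mid [0.466 0.287 0.149] min [0.441 0.281 0.106] max [0.488 0.293 0.23 ]
t 7.67 tcp [0.4544 0.3014 0.1974] close -77.2 z [-0.001 -0.001 -1.   ] open 0.0402 gf 30.0 F [ 0.2 -0.4 -2.9]
brown pts 0
tray coords -0.041676172106777404 0.009303136537459468
```

Emit:
send_rows --plan '[[[1,0,0.15,-0.05,0],[1,0,0.255,-0.15,0],[1,0,0.255,-0.28,0],[1,0,0.255,-0.36,0],[1,0,0.255,-0.41,0],[1,0,0.255,-0.41,0]]]'

```text
t: 8.22
tool_pos: [0.454, 0.3496, 0.113]
orientation: [3.12, 0.343, -0.007]
force: [0.1, 0.1, -2.9]
opening: 0.0399
gripper_force: 30.0
```

Emit:
send_rows --plan '[[[1,-0.03,-0.007,0,0],[1,-0.06,-0.014,0,0],[1,-0.1,-0.0225,0,0],[1,-0.14,-0.0315,0,0],[1,-0.18,-0.0405,0,0],[1,-0.22,-0.0495,0,0],[1,-0.26,-0.0585,0,0],[1,-0.3,-0.0675,0,0],[1,-0.34,-0.0765,0,0],[1,-0.34,-0.0765,0,0]]]' --force 8

```text
t: 9.05
tool_pos: [0.3851, 0.3366, 0.1157]
orientation: [3.122, 0.347, -0.002]
force: [-0.4, -0.4, -2.1]
opening: 0.04
gripper_force: 8.0
```

```bash
python3 - <<'E'
from h import *
blockfit('scene','s2')
E
```

```text
t 9.05 tcp [0.3851 0.3366 0.1157] close -77.3 z [-0.001 -0.001 -1.   ] open 0.04 gf 8.0 F [-0.4 -0.4 -2.1]
brown pts 591
239 n [ 0.249 -0.968 -0.022] elev -1.2 az -75.5 mid [0.429 0.325 0.087] min [0.401 0.317 0.027] max [0.469 0.337 0.153]
144 n [0.778 0.42  0.466] elev 27.8 az 28.4 mid [0.435 0.342 0.104] min [0.408 0.322 0.049] max [0.467 0.358 0.156]
79 n [ 0.266 -0.964 -0.02 ] elev -1.1 az -74.6 mid [0.417 0.325 0.095] min [0.395 0.319 0.033] max [0.458 0.337 0.155]
```

```bash
cat >> h.py <<'E'
def tilt(az=12.7,pn=(.22,-.9755),name='scene'):
    T=tool();p,d=viewer.read_camera(name);P=cloud(name,d);a=np.radians(az)
    m=brown(p,d,P)&(np.linalg.norm(P-T[:3,3],axis=2)<.14)&(P[...,2]>.015)
    c,l,st,_=cv2.connectedComponentsWithStats(m.astype(np.uint8));q=P[l==1+np.argmax(st[1:,4])]
    uv=np.c_[q[:,0]*np.cos(a)+q[:,1]*np.sin(a),q[:,2]]
    tc=np.array([T[0,3]*np.cos(a)+T[1,3]*np.sin(a),T[2,3]])
    r=cv2.minAreaRect(((uv-tc)*1000).astype(np.float32));print("rect rel tcp (along az, z) mm",np.round(r[0],1),np.round(r[1],1),"ang",round(r[2],1));print(np.round(cv2.boxPoints(r)))
E
python3 - <<'E'
from h import *
tilt()
E
```

```text
t 9.1 tcp [0.3856 0.3367 0.1157] close -77.3 z [-0.001 -0.001 -1.   ] open 0.0402 gf 8.0 F [ 0.6 -0.9 -2.2]
rect rel tcp (along az, z) mm [29.5 -5.9] [ 67.5 182.2] ang 17.5
[[ -30.   71.]
 [  25. -103.]
 [  89.  -83.]
 [  34.   91.]]
```

View pics/s2.png

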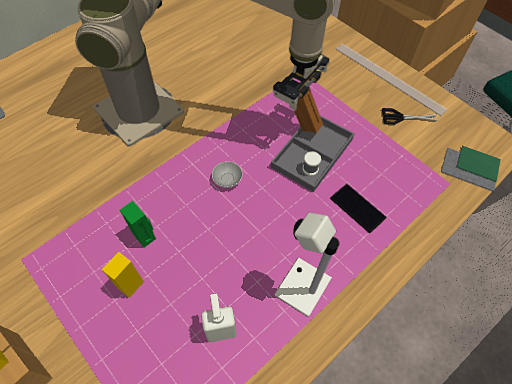

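```bash
cat >> h.py <<'E'
def side(az,name='scene',R=.13):
    """tilt from the vertical side plane: points within 4 mm of the face nearest the camera"""
    T=tool();p,d=viewer.read_camera(name);P=cloud(name,d);a=np.radians(az);t=np.array([np.cos(a),np.sin(a),0]);n=np.array([np.sin(a),-np.cos(a),0])
    m=brown(p,d,P)&(np.linalg.norm(P-T[:3,3],axis=2)<R)&(P[...,2]>.012)
    c,l,st,_=cv2.connectedComponentsWithStats(m.astype(np.uint8));q=P[l==1+np.argmax(st[1:,4])]-T[:3,3]
    h=q@n;top=np.percentile(h,95);print("side dist",top.round(4));q=q[abs(h-top)<.004]
    u=np.c_[q@t,q[:,2]]*1000;hull=cv2.convexHull(u.astype(np.float32))[:,0]
    e=np.roll(hull,-1,0)-hull;L=np.linalg.norm(e,axis=1)
    for i in np.argsort(-L)[:5]:print("edge",hull[i].round(0),np.roll(hull,-1,0)[i].round(0),"len",L[i].round(0),"ang",np.degrees(np.arctan2(e[i,1],e[i,0])).round(1)%180)
    r=cv2.minAreaRect(u.astype(np.float32));print(len(u),np.round(r[0],1),np.round(r[1],1),round(r[2],1))
E
python3 - <<'E'
from h import *
side(12.7)
E
```

```text
t 9.15 tcp [0.3861 0.3367 0.1157] close -77.3 z [-0.001 -0.001 -1.   ] open 0.0396 gf 8.0 F [ 0.2 -0.9 -3. ]
side dist 0.0234
edge [ 79. -62.] [35. 90.] len 158.0 ang 106.1
edge [35. 90.] [ 7. 25.] len 71.0 ang 66.6
edge [  4. -30.] [ 31. -83.] len 59.0 ang 116.6
edge [ 7. 25.] [  4. -26.] len 52.0 ang 86.4
edge [ 63. -80.] [ 79. -62.] len 24.0 ang 48.5
303 [29.1 -2.8] [ 62.7 175. ] 16.1
```

Emit:
send_rows --plan '[[[1,-0.025,-0.0055,0,0],[1,-0.05,-0.011,0,0],[1,-0.05,-0.011,0,0]]]'

```text
t: 9.45
tool_pos: [0.3764, 0.3346, 0.116]
orientation: [3.122, 0.346, -0.0]
force: [-0.1, -0.2, -2.0]
opening: 0.0398
gripper_force: 8.0
```

Emit:
send_rows --plan '[[[1,0,0,0,0],[1,0,0,0,0],[1,0.01,0.002,0.1,0],[1,0.02,0.005,0.3,0],[1,0.02,0.005,0.5,0],[1,0.1,-0.1,0.55,0],[1,0.2,-0.3,0.55,0.03],[1,0.3,-0.5,0.55,0.03],[1,0.4,-0.75,0.55,0.03],[1,0.5,-0.95,0.55,0.03],[1,0.5,-0.95,0.55,0.03],[1,0.5,-0.95,0.55,0.03]]]' --force 50

```text
t: 10.45
tool_pos: [0.4784, 0.1407, 0.2259]
orientation: [3.116, 0.388, -0.0]
force: [0.3, -0.2, -3.3]
opening: 0.0398
gripper_force: 50.0
```

```bash
python3 - <<'E'
from h import *
side(14.8)
blockfit('scene')
E
```

```text
t 10.45 tcp [0.4784 0.1407 0.2259] close -75.8 z [ 0.    -0.002 -1.   ] open 0.0398 gf 50.0 F [ 0.3 -0.2 -3.3]
side dist 0.0219
edge [ 90. -64.] [34. 85.] len 158.0 ang 110.8
edge [34. 85.] [ 9. 27.] len 63.0 ang 66.8
edge [6. 8.] [  5. -32.] len 40.0 ang 89.1
edge [  5. -32.] [ 25. -63.] len 37.0 ang 122.7
edge [ 64. -81.] [ 90. -64.] len 31.0 ang 33.8
536 [31.8 -6.2] [ 67.9 168.6] 20.8
t 10.5 tcp [0.4775 0.1427 0.2258] close -75.8 z [-0.001 -0.    -1.   ] open 0.0401 gf 50.0 F [-0.   0.1 -2.9]
brown pts 811
401 n [ 0.258 -0.966  0.005] elev 0.3 az -75.0 mid [0.524 0.134 0.198] min [0.491 0.125 0.14 ] max [0.567 0.147 0.267]
234 n [0.813 0.209 0.544] elev 32.9 az 14.4 mid [0.531 0.155 0.215] min [0.495 0.133 0.164] max [0.565 0.178 0.271]
117 n [0.825 0.158 0.542] elev 32.8 az 10.8 mid [0.527 0.159 0.212] min [0.499 0.131 0.165] max [0.556 0.179 0.258]
```

Emit:
send_rows --plan '[[[1,0.05,-0.15,0,0],[1,0.1,-0.3,0,0],[1,0.15,-0.5,-0.02,0],[1,0.2,-0.7,-0.04,0],[1,0.3,-0.85,-0.045,0],[1,0.4,-0.95,-0.045,0],[1,0.48,-1,-0.045,0],[1,0.52,-1,-0.045,0],[1,0.52,-1,-0.045,0]]]'

```text
t: 11.3
tool_pos: [0.5818, -0.0541, 0.2165]
orientation: [-3.116, -0.396, 0.001]
force: [-0.2, 0.5, -3.0]
opening: 0.0398
gripper_force: 50.0
```

```bash
cat >> h.py <<'E'
F=np.array([.6322,-.0602,.2104]);D=np.array([.967,.255,0])
E
python3 - <<'E'
from h import *
blockfit('scene','s3');side(14.8)
E
```

```text
t 11.3 tcp [ 0.5818 -0.0541  0.2165] close -75.5 z [-0.001  0.001 -1.   ] open 0.0398 gf 50.0 F [-0.2  0.5 -3. ]
brown pts 864
372 n [0.811 0.22  0.543] elev 32.9 az 15.2 mid [ 0.636 -0.044  0.207] min [ 0.599 -0.067  0.156] max [ 0.672 -0.019  0.259]
296 n [ 0.247 -0.969 -0.006] elev -0.3 az -75.7 mid [ 0.628 -0.063  0.187] min [ 0.597 -0.072  0.133] max [ 0.667 -0.051  0.248]
165 n [0.783 0.321 0.533] elev 32.2 az 22.3 mid [ 0.629 -0.041  0.208] min [ 0.602 -0.063  0.162] max [ 0.659 -0.03   0.254]
t 11.35 tcp [ 0.581  -0.0536  0.2165] close -75.5 z [-0.001  0.001 -1.   ] open 0.0393 gf 50.0 F [-0.6 -0.8 -2.3]
side dist 0.0208
edge [  9. -40.] [ 44. -87.] len 59.0 ang 126.2
edge [ 85. -54.] [ 64. -19.] len 41.0 ang 121.7
edge [23. 36.] [8. 5.] len 35.0 ang 64.0
edge [8. 5.] [  4. -28.] len 33.0 ang 83.5
edge [ 64. -19.] [46.  9.] len 32.0 ang 122.2
443 [ 35.9 -28.6] [ 57.4 122.8] 32.2
```

View pics/s3.png

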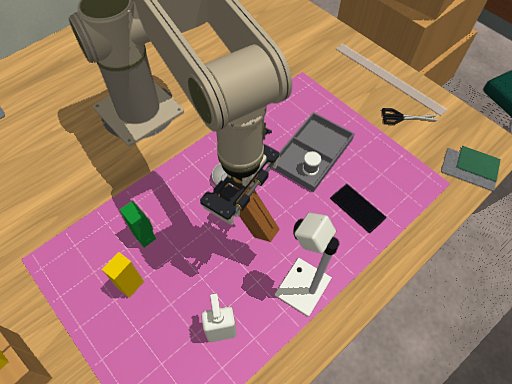

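Emit:
send_rows --plan '[[[1,-0.005,-0.045,0.005,0],[1,-0.01,-0.09,0.01,0.005],[1,-0.01,-0.09,0.01,0.005],[1,-0.01,-0.09,0.01,0.005],[1,-0.01,-0.09,0.01,0.005],[1,-0.01,-0.09,0.01,0.005],[1,-0.01,-0.09,0.01,0.005],[1,-0.01,-0.09,0.01,0.005],[1,-0.01,-0.09,0.01,0.005],[1,-0.01,-0.09,0.01,0.005],[1,-0.01,-0.09,0.01,0.005],[1,-0.01,-0.09,0.01,0.005],[1,-0.01,-0.09,0.01,0.005],[1,-0.01,-0.09,0.01,0.005],[1,-0.01,-0.09,0.01,0.005],[1,-0.01,-0.09,0.01,0.005]]]'

```text
t: 12.73
tool_pos: [0.579, -0.0733, 0.219]
orientation: [-3.116, -0.404, -0.0]
force: [0.2, -0.2, -2.4]
opening: 0.0397
gripper_force: 50.0
```

```bash
python3 - <<'E'
from h import *
blockfit('scene')
E
```

```text
t 12.73 tcp [ 0.579  -0.0733  0.219 ] close -75.2 z [ 0.  0. -1.] open 0.0397 gf 50.0 F [ 0.2 -0.2 -2.4]
brown pts 893
393 n [0.813 0.224 0.538] elev 32.6 az 15.4 mid [ 0.633 -0.063  0.209] min [ 0.597 -0.086  0.159] max [ 0.667 -0.037  0.264]
286 n [ 0.259 -0.966  0.   ] elev 0.0 az -75.0 mid [ 0.624 -0.082  0.193] min [ 0.594 -0.091  0.141] max [ 0.665 -0.071  0.251]
170 n [0.829 0.159 0.537] elev 32.4 az 10.8 mid [ 0.626 -0.058  0.211] min [ 0.595 -0.07   0.167] max [ 0.655 -0.047  0.259]
```

The groove has been shown squarely for over a second (centre 0.632,-0.062,0.211; tilt 33°). Next I'll turn it back upright by levering its foot against the outer tray wall.

Emit:
send_rows --plan '[[[1,-0.1,0.05,0,0],[1,-0.2,0.2,0,0],[1,-0.3,0.35,0,0],[1,-0.4,0.5,0,0],[1,-0.5,0.65,0,-0.035],[1,-0.6,0.8,0,-0.035],[1,-0.66,0.96,0,-0.035],[1,-0.66,0.96,0,-0.035]]]'

```text
t: 13.45
tool_pos: [0.4447, 0.1234, 0.2193]
orientation: [-3.119, -0.353, -0.0]
force: [1.4, -0.3, -3.0]
opening: 0.0397
gripper_force: 50.0
```

Emit:
send_rows --plan '[[[1,-0.15,0.15,0,0],[1,-0.3,0.3,0,0],[1,-0.4,0.45,0,0],[1,-0.5,0.65,0,0],[1,-0.6,0.85,-0.1,0],[1,-0.66,0.96,-0.25,0],[1,-0.66,0.96,-0.4,0],[1,-0.66,0.96,-0.5,0],[1,-0.66,0.96,-0.58,0],[1,-0.66,0.96,-0.605,0],[1,-0.66,0.96,-0.605,0]]]'

```text
t: 14.37
tool_pos: [0.3142, 0.3099, 0.0967]
orientation: [3.121, 0.346, -0.004]
force: [0.4, -0.5, -2.8]
opening: 0.0398
gripper_force: 50.0
```

```bash
cat >> h.py <<'E'
def tc():
    c=np.array([.4975,.3005]);tx=np.array([.9755,.2198]);ty=np.array([-.2198,.9755]);s=telemetry.read_state();e=s["tool_pos"][:2]-c;print("tray x,y",(e@tx).round(4),(e@ty).round(4))
E
python3 - <<'E'
from h import *
tc();blockfit('scene');side(12.7)
E
```

```text
tray x,y -0.1767 0.0495
t 14.37 tcp [0.3142 0.3099 0.0967] close -77.3 z [-0.002 -0.002 -1.   ] open 0.0398 gf 50.0 F [ 0.4 -0.5 -2.8]
brown pts 575
253 n [ 0.21  -0.977 -0.044] elev -2.5 az -77.9 mid [0.359 0.299 0.07 ] min [0.328 0.29  0.013] max [0.403 0.31  0.136]
150 n [0.823 0.185 0.537] elev 32.5 az 12.7 mid [0.367 0.317 0.09 ] min [0.331 0.296 0.038] max [0.401 0.338 0.141]
71 n [0.785 0.296 0.544] elev 33.0 az 20.7 mid [0.362 0.32  0.086] min [0.337 0.294 0.043] max [0.393 0.334 0.129]
t 14.42 tcp [0.3151 0.3105 0.0982] close -77.4 z [-0. -0. -1.] open 0.04 gf 50.0 F [ 0.  -0.6 -2.5]
side dist 0.0234
edge [ 86. -54.] [34. 75.] len 139.0 ang 112.0
edge [34. 75.] [ 7. 31.] len 52.0 ang 58.0
edge [ 6. 25.] [  5. -27.] len 52.0 ang 89.3
edge [ 14. -44.] [ 26. -64.] len 23.0 ang 121.8
edge [ 26. -64.] [ 40. -83.] len 23.0 ang 125.8
306 [33.3 -9.3] [ 65.3 155.4] 22.0
```

Emit:
send_rows --plan '[[[1,0,0,-0.01,0],[1,0,0,-0.015,0],[1,0,0,-0.015,0]]]'

```text
t: 14.72
tool_pos: [0.3156, 0.311, 0.0958]
orientation: [-3.122, -0.346, -0.002]
force: [0.6, 0.8, -3.5]
opening: 0.0399
gripper_force: 50.0
```

Emit:
send_rows --plan '[[[1,0,0,-0.005,0],[1,0,0,-0.005,0]]]'

```text
t: 14.88
tool_pos: [0.3151, 0.3108, 0.0943]
orientation: [-3.122, -0.346, -0.001]
force: [0.4, -0.0, -2.5]
opening: 0.0397
gripper_force: 50.0
```

Emit:
send_rows --plan '[[[1,0,0,-0.006,0],[1,0,0,-0.006,0]]]'

```text
t: 15.05
tool_pos: [0.3152, 0.3109, 0.0932]
orientation: [-3.122, -0.346, -0.001]
force: [-1.2, -0.2, 1.6]
opening: 0.0395
gripper_force: 50.0
```

Emit:
send_rows --plan '[[[1,0,0,-0.006,0],[1,0,0,-0.006,0]]]'

```text
t: 15.22
tool_pos: [0.3153, 0.311, 0.093]
orientation: [-3.122, -0.346, -0.001]
force: [-5.2, -4.2, 11.9]
opening: 0.0398
gripper_force: 50.0
```

Emit:
send_rows --plan '[[[1,0,0,-0.006,0],[1,0,0,-0.006,0]]]'

```text
t: 15.38
tool_pos: [0.3154, 0.3111, 0.0929]
orientation: [-3.122, -0.346, -0.001]
force: [-10.5, -7.7, 23.0]
opening: 0.0397
gripper_force: 50.0
```

Emit:
send_rows --plan '[[[1,0,0,0.008,0],[1,0.03,0.0066,0.008,0],[1,0.059,0.013,0.008,0],[1,0.069,0.0155,0.01,0],[1,0.078,0.0176,0.013,0],[1,0.088,0.02,0.016,0],[1,0.098,0.022,0.021,0],[1,0.11,0.025,0.028,0],[1,0.11,0.025,0.028,0]]]' --force 10

```text
t: 16.13
tool_pos: [0.3374, 0.3158, 0.096]
orientation: [3.122, 0.346, 0.001]
force: [-0.1, 0.4, -1.6]
opening: 0.0399
gripper_force: 10.0
```

```bash
python3 - <<'E'
from h import *
tc();blockfit('scene');side(12.7)
E
```

```text
tray x,y -0.1528 0.0501
t 16.13 tcp [0.3374 0.3158 0.096 ] close -77.3 z [ 0.  0. -1.] open 0.0399 gf 10.0 F [-0.1  0.4 -1.6]
brown pts 537
224 n [ 0.23  -0.973 -0.01 ] elev -0.6 az -76.7 mid [0.376 0.304 0.065] min [0.346 0.297 0.013] max [0.409 0.313 0.134]
143 n [0.874 0.228 0.429] elev 25.4 az 14.6 mid [0.384 0.322 0.085] min [0.357 0.298 0.031] max [0.412 0.341 0.139]
75 n [0.871 0.233 0.432] elev 25.6 az 14.9 mid [0.38  0.321 0.084] min [0.358 0.296 0.029] max [0.408 0.338 0.13 ]
t 16.18 tcp [0.3371 0.3157 0.0958] close -77.3 z [-0. -0. -1.] open 0.0401 gf 10.0 F [-1.  -0.3 -2. ]
side dist 0.0232
edge [ 75. -69.] [35. 79.] len 153.0 ang 105.3
edge [10. 33.] [ -0. -29.] len 63.0 ang 81.2
edge [35. 79.] [10. 33.] len 53.0 ang 61.199997
edge [ 12. -60.] [ 26. -83.] len 27.0 ang 121.3
edge [ 55. -78.] [ 69. -73.] len 16.0 ang 21.9
259 [25.7 -5. ] [ 62.4 157.3] 15.3
```

Emit:
send_rows --plan '[[[1,0.03,0.0066,0.014,0],[1,0.059,0.013,0.027,0],[1,0.088,0.02,0.037,0],[1,0.117,0.026,0.043,0],[1,0.146,0.033,0.046,0],[1,0.175,0.04,0.047,0],[1,0.195,0.044,0.047,0],[1,0.195,0.044,0.047,0]]]'

```text
t: 16.9
tool_pos: [0.377, 0.3247, 0.1054]
orientation: [-3.122, -0.346, -0.001]
force: [0.1, 0.5, -3.4]
opening: 0.0402
gripper_force: 10.0
```

```bash
python3 - <<'E'
from h import *
tc();blockfit('scene')
E
```

```text
tray x,y -0.1122 0.0501
t 16.9 tcp [0.377  0.3247 0.1054] close -77.4 z [ 0.001  0.    -1.   ] open 0.0402 gf 10.0 F [ 0.1  0.5 -3.4]
brown pts 345
187 n [ 0.217 -0.976 -0.008] elev -0.5 az -77.5 mid [0.393 0.308 0.063] min [0.365 0.301 0.015] max [0.413 0.314 0.143]
74 n [0.926 0.368 0.083] elev 4.8 az 21.7 mid [0.404 0.325 0.094] min [0.397 0.307 0.031] max [0.417 0.34  0.147]
40 n [ 0.084 -0.996 -0.029] elev -1.6 az -85.2 mid [0.392 0.306 0.082] min [0.362 0.304 0.015] max [0.411 0.309 0.139]
```

Emit:
send_rows --plan '[[[1,0.02,0.0045,-0.006,0],[1,0.02,0.0045,-0.013,0],[1,0.02,0.0045,-0.015,0],[0.2,0.02,0.0045,-0.012,0],[-0.5,0.02,0.0045,-0.01,0],[-1,0.02,0.0045,-0.01,0],[-1,0.02,0.0045,-0.01,0],[-1,0.02,0.0045,0.1,0],[-1,0.02,0.0045,0.25,0],[-1,0.02,0.0045,0.34,0.5],[-1,0.02,0.0045,0.34,1],[-1,0.02,0.0045,0.34,1],[-1,0.02,0.0045,0.34,1],[-1,0.02,0.0045,0.34,1],[-1,0.02,0.0045,0.34,1],[-1,0.02,0.0045,0.34,1],[-1,0.02,0.0045,0.34,1],[-1,0.02,0.0045,0.34,1]]]'

```text
t: 18.45
tool_pos: [0.3801, 0.3256, 0.1738]
orientation: [2.524, 1.871, 0.001]
force: [0.7, -0.6, 0.5]
opening: 0.0932
gripper_force: 0.0
```

```bash
python3 - <<'E'
from h import *
tc();T=tool();p,d=viewer.read_camera("wrist");P=cloud("wrist",d,T);m=brown(p,d,P)&(abs(P[...,2]-.14)<.01)&(np.linalg.norm(P[...,:2]-T[:2,3],axis=2)<.09)
q=P[m];print(len(q));
if len(q)>5: print(np.median(q[:,2]),cv2.minAreaRect((q[:,:2]*1000).astype(np.float32)))
cv2.imwrite("pics/w2.png",p);blockfit('scene')
E
```

```text
tray x,y -0.109 0.0503
t 18.45 tcp [0.3801 0.3256 0.1738] close -16.9 z [ 0.001  0.    -1.   ] open 0.0932 gf 0.0 F [ 0.7 -0.6  0.5]
4058
0.13951937703230502 ((387.3655700683594, 328.5225830078125), (53.674705505371094, 40.57514190673828), 12.7437162399292)
t 18.5 tcp [0.3801 0.3256 0.1738] close -16.9 z [ 0.001  0.    -1.   ] open 0.0929 gf 0.0 F [-0.8  0.2  0.9]
brown pts 464
258 n [ 0.251 -0.968 -0.026] elev -1.5 az -75.4 mid [0.394 0.307 0.095] min [0.369 0.3   0.041] max [0.419 0.315 0.143]
72 n [-0.08  -0.005  0.997] elev 85.4 az -176.1 mid [0.381 0.322 0.139] min [0.363 0.304 0.136] max [0.403 0.339 0.142]
41 n [ 0.243 -0.97  -0.024] elev -1.4 az -76.0 mid [0.404 0.307 0.096] min [0.375 0.3   0.044] max [0.419 0.311 0.139]
```

View pics/w2.png

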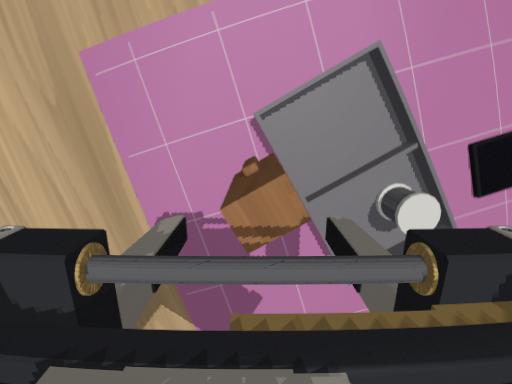

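The block stands upright beside the tray at (265,205) in the wrist view, rib at (250,168). It's at (0.387,0.3285) with the groove toward the tray. Now I grip it across the edges for the front check.

Emit:
send_rows --plan '[[[-1,0.0475,-0.0345,0,0.25],[-1,0.0475,-0.0345,0,0.493],[-1,0.0475,-0.0345,0,0.493],[-1,0.0475,-0.0345,-0.05,0.493],[-1,0.0475,-0.0345,-0.2,0.493],[-1,0.0475,-0.0345,-0.3,0.493],[0,0.0475,-0.0345,-0.355,0.493],[1,0.0475,-0.0345,-0.355,0.493],[1,0.0475,-0.0345,-0.355,0.493],[1,0.0475,-0.0345,-0.355,0.493],[1,0.0475,-0.0345,-0.355,0.493],[1,0.0475,-0.0345,-0.355,0.493],[1,0.0475,-0.0345,-0.355,0.493]]]' --force 30

```text
t: 19.63
tool_pos: [0.3901, 0.319, 0.1037]
orientation: [1.972, 2.445, 0.003]
force: [-1.4, 0.2, 3.7]
opening: 0.054
gripper_force: 29.9
```

```bash
python3 - <<'E'
from h import *
T=tool()
E
```

```text
t 19.63 tcp [0.3901 0.319  0.1037] close 12.2 z [ 0.002  0.001 -1.   ] open 0.054 gf 29.9 F [-1.4  0.2  3.7]
```

Emit:
send_rows --plan '[[[1,0,0,0.1,0],[1,0,0,0.28,0],[1,0,0,0.3,0.3],[1,0.1,0.05,0.3,1],[1,0.2,0.1,0.3,1],[1,0.3,0.14,0.3,1],[1,0.365,0.177,0.3,1],[1,0.365,0.177,0.3,1],[1,0.365,0.177,0.3,1],[1,0.365,0.177,0.3,1],[1,0.365,0.177,0.3,1],[1,0.365,0.177,0.3,1]]]'

```text
t: 20.63
tool_pos: [0.4623, 0.3538, 0.1622]
orientation: [-0.481, -3.104, 0.001]
force: [0.1, -0.5, -1.5]
opening: 0.0537
gripper_force: 29.9
```

Emit:
send_rows --plan '[[[1,0,0,0,0.5],[1,0,0,0,0.5],[1,0,0,-0.03,0.5],[1,0,0,-0.12,0.5],[1,0,0,-0.2,0.5],[1,0,0,-0.24,0.5],[1,0,0,-0.24,0.5]]]'

```text
t: 21.22
tool_pos: [0.4609, 0.3529, 0.1118]
orientation: [0.33, -3.12, 0.003]
force: [-1.0, -1.0, -2.4]
opening: 0.0539
gripper_force: 29.9
```

Emit:
send_rows --plan '[[[1,-0.03,-0.007,0,0],[1,-0.06,-0.0135,0,0],[1,-0.1,-0.0225,0,0],[1,-0.14,-0.0315,0,0],[1,-0.18,-0.0405,0,0],[1,-0.22,-0.0495,0,0],[1,-0.26,-0.0585,0,0],[1,-0.3,-0.0675,0,0],[1,-0.34,-0.0765,0,0],[1,-0.37,-0.083,0,0],[1,-0.37,-0.083,0,0]]]' --force 8

```text
t: 22.13
tool_pos: [0.387, 0.337, 0.1141]
orientation: [0.336, -3.122, 0.001]
force: [-0.1, -0.5, -2.5]
opening: 0.054
gripper_force: 8.0
```

```bash
python3 - <<'E'
from h import *
tc();blockfit('scene');side(12.7)
E
```

```text
tray x,y -0.0998 0.0599
t 22.13 tcp [0.387  0.337  0.1141] close 102.3 z [-0.001 -0.001 -1.   ] open 0.054 gf 8.0 F [-0.1 -0.5 -2.5]
brown pts 610
334 n [0.798 0.166 0.579] elev 35.4 az 11.8 mid [0.433 0.341 0.093] min [0.4   0.313 0.043] max [0.47  0.373 0.143]
157 n [ 0.193 -0.98  -0.044] elev -2.5 az -78.9 mid [0.433 0.319 0.072] min [0.404 0.311 0.027] max [0.469 0.328 0.128]
49 n [0.799 0.15  0.582] elev 35.6 az 10.6 mid [0.431 0.341 0.091] min [0.404 0.312 0.042] max [0.464 0.375 0.134]
t 22.18 tcp [0.3874 0.337  0.1141] close 102.3 z [-0.001 -0.001 -1.   ] open 0.054 gf 8.0 F [ 0.7 -0.2 -3.5]
side dist 0.0306
edge [ 83. -73.] [34. 89.] len 169.0 ang 106.9
edge [34. 89.] [ 9. 30.] len 64.0 ang 66.9
edge [ 9. 30.] [  4. -25.] len 55.0 ang 84.7
edge [ 32. -68.] [ 53. -92.] len 31.0 ang 132.4
edge [  7. -30.] [ 23. -56.] len 31.0 ang 123.5
217 [30.5 -5.3] [ 62.2 178.5] 16.9
```

Emit:
send_rows --plan '[[[1,0,0,0,0],[1,0,0,0,0],[1,0.01,0.002,0.1,0],[1,0.02,0.005,0.3,0],[1,0.02,0.005,0.5,0],[1,0.05,-0.1,0.585,0],[1,0.1,-0.3,0.585,0.042],[1,0.2,-0.5,0.585,0.042],[1,0.3,-0.7,0.585,0.042],[1,0.35,-0.9,0.585,0.042],[1,0.4,-1,0.585,0.042]]]' --force 50

```text
t: 23.15
tool_pos: [0.4689, 0.134, 0.2314]
orientation: [0.401, -3.115, 0.002]
force: [-0.2, -0.0, -2.6]
opening: 0.0541
gripper_force: 50.0
```

Emit:
send_rows --plan '[[[1,0.05,-0.2,0,0],[1,0.1,-0.4,0,0],[1,0.2,-0.6,0,0],[1,0.3,-0.8,0,0],[1,0.4,-0.95,0,0],[1,0.45,-1,0,0],[1,0.45,-1,0,0]]]'

```text
t: 23.73
tool_pos: [0.5598, -0.0664, 0.2307]
orientation: [0.397, -3.116, 0.001]
force: [0.3, 1.4, -2.1]
opening: 0.0539
gripper_force: 50.0
```

```bash
python3 - <<'E'
from h import *
blockfit('scene','s4')
E
```

```text
t 23.73 tcp [ 0.5598 -0.0664  0.2307] close 104.5 z [-0.001 -0.001 -1.   ] open 0.0539 gf 50.0 F [ 0.3  1.4 -2.1]
brown pts 1022
742 n [0.786 0.213 0.581] elev 35.5 az 15.2 mid [ 0.607 -0.057  0.208] min [ 0.567 -0.087  0.159] max [ 0.644 -0.026  0.256]
213 n [ 0.24  -0.971 -0.005] elev -0.3 az -76.1 mid [ 0.604 -0.083  0.194] min [ 0.575 -0.091  0.148] max [ 0.641 -0.074  0.246]
41 n [0.783 0.22  0.581] elev 35.5 az 15.7 mid [ 0.604 -0.062  0.209] min [ 0.569 -0.084  0.162] max [ 0.638 -0.032  0.253]
```

Emit:
send_rows --plan '[[[1,0.05,-0.01,0.01,0],[1,0.1,-0.02,0.015,0],[1,0.13,-0.02,0.015,0],[1,0.13,-0.02,0.015,0],[1,0.13,-0.02,0.015,0],[1,0.13,-0.02,0.015,0],[1,0.13,-0.02,0.015,0],[1,0.13,-0.02,0.015,0],[1,0.13,-0.02,0.015,0],[1,0.13,-0.02,0.015,0],[1,0.13,-0.02,0.015,0],[1,0.13,-0.02,0.015,0],[1,0.13,-0.02,0.015,0],[1,0.13,-0.02,0.015,0],[1,0.13,-0.02,0.015,0],[1,0.13,-0.02,0.015,0]]]'

```text
t: 25.12
tool_pos: [0.5844, -0.0667, 0.2344]
orientation: [0.403, -3.115, -0.0]
force: [0.4, -0.1, -1.7]
opening: 0.0535
gripper_force: 50.0
```

```bash
python3 - <<'E'
from h import *
blockfit('scene')
E
```

```text
t 25.12 tcp [ 0.5844 -0.0667  0.2344] close 104.8 z [-0.  0. -1.] open 0.0535 gf 50.0 F [ 0.4 -0.1 -1.7]
brown pts 970
717 n [0.787 0.202 0.583] elev 35.7 az 14.4 mid [ 0.632 -0.057  0.21 ] min [ 0.593 -0.088  0.162] max [ 0.669 -0.025  0.26 ]
177 n [ 0.263 -0.965 -0.   ] elev -0.0 az -74.8 mid [ 0.627 -0.083  0.201] min [ 0.599 -0.091  0.154] max [ 0.67  -0.069  0.251]
55 n [0.789 0.2   0.581] elev 35.5 az 14.2 mid [ 0.631 -0.052  0.206] min [ 0.594 -0.079  0.162] max [ 0.665 -0.03   0.255]
```

Emit:
send_rows --plan '[[[1,-0.1,0.05,0,0],[1,-0.2,0.2,0,0],[1,-0.3,0.35,0,0],[1,-0.4,0.5,0,0],[1,-0.5,0.65,0,-0.035],[1,-0.6,0.8,0,-0.035],[1,-0.665,0.945,0,-0.035],[1,-0.665,0.945,0,-0.035]]]'

```text
t: 25.83
tool_pos: [0.4492, 0.1266, 0.2348]
orientation: [-0.353, 3.122, 0.004]
force: [-0.6, -1.3, -2.2]
opening: 0.0538
gripper_force: 50.0
```

Emit:
send_rows --plan '[[[1,-0.15,0.15,0,0],[1,-0.3,0.3,0,0],[1,-0.4,0.45,0,0],[1,-0.5,0.65,0,0],[1,-0.6,0.85,-0.1,0],[1,-0.668,0.945,-0.25,0],[1,-0.668,0.945,-0.4,0],[1,-0.668,0.945,-0.5,0],[1,-0.668,0.945,-0.58,0],[1,-0.668,0.945,-0.62,0],[1,-0.668,0.945,-0.62,0]]]'

```text
t: 26.75
tool_pos: [0.3169, 0.3104, 0.1086]
orientation: [0.346, -3.12, 0.003]
force: [0.2, -0.3, -2.3]
opening: 0.0537
gripper_force: 50.0
```

Emit:
send_rows --plan '[[[1,0,0,-0.008,0],[1,0,0,-0.015,0],[1,0,0,-0.015,0]]]'

```text
t: 27.0
tool_pos: [0.3188, 0.3117, 0.1086]
orientation: [-0.345, 3.121, 0.002]
force: [0.6, 0.3, -1.7]
opening: 0.0537
gripper_force: 50.0
```

```bash
python3 - <<'E'
from h import *
tc();blockfit('scene')
E
```

```text
tray x,y -0.1719 0.0502
t 27.0 tcp [0.3188 0.3117 0.1086] close 102.6 z [ 0.002  0.001 -1.   ] open 0.0537 gf 50.0 F [ 0.6  0.3 -1.7]
brown pts 625
333 n [0.803 0.148 0.578] elev 35.3 az 10.5 mid [0.364 0.315 0.088] min [0.323 0.285 0.037] max [0.401 0.347 0.14 ]
154 n [ 0.228 -0.973 -0.043] elev -2.5 az -76.8 mid [0.364 0.293 0.069] min [0.336 0.285 0.021] max [0.401 0.304 0.129]
73 n [0.753 0.31  0.581] elev 35.5 az 22.4 mid [0.362 0.319 0.091] min [0.323 0.291 0.036] max [0.402 0.347 0.134]
```

Emit:
send_rows --plan '[[[1,0,0,-0.02,0],[1,0,0,-0.04,0],[1,0,0,-0.04,0],[1,0.034,0.0077,-0.04,0],[1,0.069,0.0154,-0.04,0],[1,0.088,0.02,-0.03,0],[1,0.108,0.024,-0.0175,0],[1,0.132,0.03,-0.003,0],[1,0.157,0.035,0.0075,0],[1,0.181,0.041,0.0165,0],[1,0.211,0.047,0.025,0],[1,0.245,0.055,0.0325,0],[1,0.279,0.063,0.037,0],[1,0.294,0.066,0.038,0],[1,0.294,0.066,0.038,0]]]' --force 10

```text
t: 28.3
tool_pos: [0.3777, 0.3247, 0.1152]
orientation: [-0.346, 3.122, 0.0]
force: [1.2, -0.2, -3.6]
opening: 0.0543
gripper_force: 10.0
```

```bash
python3 - <<'E'
from h import *
tc();blockfit('scene')
E
```

```text
tray x,y -0.1115 0.0499
t 28.3 tcp [0.3777 0.3247 0.1152] close 102.6 z [ 0.001  0.    -1.   ] open 0.0543 gf 10.0 F [ 1.2 -0.2 -3.6]
brown pts 350
190 n [0.956 0.21  0.203] elev 11.7 az 12.4 mid [0.4   0.323 0.081] min [0.386 0.298 0.031] max [0.413 0.349 0.139]
119 n [ 0.201 -0.98  -0.005] elev -0.3 az -78.4 mid [0.392 0.301 0.051] min [0.373 0.296 0.015] max [0.414 0.306 0.138]
```

Emit:
send_rows --plan '[[[1,0.03,0.007,0,0],[1,0.064,0.0143,0,0],[1,0.07,0.0155,-0.008,0],[1,0.07,0.0155,-0.014,0],[1,0.07,0.0155,-0.016,0],[0.2,0.07,0.0155,-0.012,0],[-0.5,0.07,0.0155,-0.01,0],[-1,0.07,0.0155,-0.01,0],[-1,0.07,0.0155,0.02,0],[-1,0.07,0.0155,0.15,0],[-1,0.07,0.0155,0.29,-0.1],[-1,0.07,0.0155,0.29,-1],[-1,0.07,0.0155,0.29,-1],[-1,0.07,0.0155,0.29,-1],[-1,0.07,0.0155,0.29,-1],[-1,0.07,0.0155,0.29,-1],[-1,0.07,0.0155,0.29,-1],[-1,0.07,0.0155,0.29,-1],[-1,0.07,0.0155,0.29,-1],[-1,0.07,0.0155,0.29,-1]]]'

```text
t: 30.02
tool_pos: [0.3909, 0.3278, 0.1739]
orientation: [1.266, 2.875, 0.001]
force: [-0.1, -0.4, -0.6]
opening: 0.0932
gripper_force: 0.0
```

```bash
python3 - <<'E'
from h import *
tc();T=tool();p,d=viewer.read_camera("wrist");P=cloud("wrist",d,T);m=brown(p,d,P)&(abs(P[...,2]-.14)<.01)&(np.linalg.norm(P[...,:2]-T[:2,3],axis=2)<.09)
q=P[m];print(len(q));
if len(q)>5: print(np.median(q[:,2]),cv2.minAreaRect((q[:,:2]*1000).astype(np.float32)))
blockfit('scene')
E
```

```text
tray x,y -0.098 0.0501
t 30.02 tcp [0.3909 0.3278 0.1739] close 42.5 z [ 0.001  0.001 -1.   ] open 0.0932 gf 0.0 F [-0.1 -0.4 -0.6]
3906
0.1397997511640935 ((391.1532897949219, 328.7015380859375), (39.77096176147461, 54.45442199707031), 12.740501403808594)
t 30.07 tcp [0.3909 0.3278 0.1738] close 42.7 z [ 0.001  0.001 -1.   ] open 0.0927 gf 0.0 F [0.2 0.7 0.7]
brown pts 430
173 n [ 0.195 -0.981 -0.015] elev -0.9 az -78.8 mid [0.404 0.302 0.096] min [0.387 0.297 0.045] max [0.422 0.306 0.142]
101 n [0.064 0.028 0.998] elev 86.0 az 24.0 mid [0.4   0.323 0.139] min [0.379 0.304 0.136] max [0.42  0.348 0.141]
80 n [ 0.982  0.186 -0.038] elev -2.2 az 10.7 mid [0.416 0.322 0.092] min [0.412 0.302 0.048] max [0.42  0.34  0.142]
```

Emit:
send_rows --plan '[[[-1,0.001,0.005,0,-0.25],[-1,0.001,0.005,0,-0.498],[-1,0.001,0.005,0,-0.498],[-1,0.001,0.005,-0.05,-0.498],[-1,0.001,0.005,-0.2,-0.498],[-1,0.001,0.005,-0.3,-0.498],[0,0.001,0.005,-0.355,-0.498],[1,0.001,0.005,-0.355,-0.498],[1,0.001,0.005,-0.355,-0.498],[1,0.001,0.005,-0.355,-0.498],[1,0.001,0.005,-0.355,-0.498],[1,0.001,0.005,-0.355,-0.498],[1,0.001,0.005,-0.355,-0.498],[1,0.001,0.005,-0.355,-0.498],[1,0.001,0.005,-0.355,-0.498],[1,0.001,0.005,-0.355,-0.498]]]' --force 30

```text
t: 31.45
tool_pos: [0.3912, 0.3289, 0.1026]
orientation: [1.96, 2.455, 0.001]
force: [-0.2, -0.3, 4.6]
opening: 0.0397
gripper_force: 30.0
```

Emit:
send_rows --plan '[[[1,0,0,0.1,0],[1,0,0,0.28,0],[1,0,0,0.3,0.3],[1,0.1,0.05,0.3,1],[1,0.2,0.08,0.3,1],[1,0.3,0.11,0.3,1],[1,0.319,0.1175,0.3,1],[1,0.319,0.1175,0.3,1],[1,0.319,0.1175,0.3,1],[1,0.319,0.1175,0.3,1],[1,0.319,0.1175,0.3,1],[1,0.319,0.1175,0.3,1]]]'

```text
t: 32.45
tool_pos: [0.4541, 0.3518, 0.1611]
orientation: [-0.466, -3.105, 0.002]
force: [0.1, 0.4, -3.6]
opening: 0.04
gripper_force: 30.0
```

Emit:
send_rows --plan '[[[1,0,0,0,0.5],[1,0,0,0,0.5],[1,0,0,-0.03,0.5],[1,0,0,-0.12,0.5],[1,0,0,-0.2,0.5],[1,0,0,-0.24,0.5],[1,0,0,-0.24,0.5]]]'

```text
t: 33.03
tool_pos: [0.4528, 0.351, 0.1111]
orientation: [0.344, -3.118, 0.004]
force: [-0.4, -0.1, -2.8]
opening: 0.0401
gripper_force: 30.0
```

Emit:
send_rows --plan '[[[1,-0.03,-0.007,0,0],[1,-0.06,-0.0135,0,0],[1,-0.1,-0.0225,0,0],[1,-0.14,-0.0315,0,0],[1,-0.18,-0.0405,0,0],[1,-0.22,-0.0495,0,0],[1,-0.26,-0.0585,0,0],[1,-0.3,-0.0675,0,0],[1,-0.34,-0.0765,0,0],[1,-0.36,-0.081,0,0],[1,-0.36,-0.081,0,0]]]' --force 8

```text
t: 33.95
tool_pos: [0.3814, 0.3356, 0.1138]
orientation: [0.35, -3.121, 0.001]
force: [0.0, 0.6, -2.3]
opening: 0.0401
gripper_force: 8.0
```

```bash
python3 - <<'E'
from h import *
tc();blockfit('scene')
E
```

```text
tray x,y -0.1056 0.0597
t 33.95 tcp [0.3814 0.3356 0.1138] close 102.8 z [-0.001 -0.001 -1.   ] open 0.0401 gf 8.0 F [ 0.   0.6 -2.3]
brown pts 619
241 n [0.837 0.136 0.53 ] elev 32.0 az 9.2 mid [0.435 0.342 0.102] min [0.4   0.319 0.047] max [0.469 0.366 0.154]
191 n [ 0.237 -0.971 -0.023] elev -1.3 az -76.3 mid [0.424 0.324 0.09 ] min [0.396 0.315 0.023] max [0.47  0.335 0.15 ]
69 n [ 0.651 -0.707  0.276] elev 16.0 az -47.3 mid [0.434 0.323 0.083] min [0.401 0.311 0.045] max [0.468 0.346 0.149]
```

Emit:
send_rows --plan '[[[1,0,0,0,0],[1,0,0,0,0],[1,0.01,0.002,0.1,0],[1,0.02,0.005,0.3,0],[1,0.02,0.005,0.5,0],[1,0.05,-0.1,0.533,0],[1,0.1,-0.3,0.533,0.033],[1,0.2,-0.5,0.533,0.033],[1,0.3,-0.7,0.533,0.033],[1,0.35,-0.9,0.533,0.033],[1,0.4,-1,0.533,0.033]]]' --force 50

```text
t: 34.92
tool_pos: [0.4631, 0.1326, 0.2205]
orientation: [0.401, -3.115, 0.002]
force: [-0.3, 0.4, -1.6]
opening: 0.0397
gripper_force: 50.0
```

Emit:
send_rows --plan '[[[1,0.05,-0.2,0,0],[1,0.1,-0.4,0,0],[1,0.2,-0.6,0,0],[1,0.3,-0.8,0,0],[1,0.4,-0.95,0,0],[1,0.45,-1,0,0],[1,0.45,-1,0,0]]]'

```text
t: 35.5
tool_pos: [0.554, -0.0678, 0.22]
orientation: [0.397, -3.116, 0.001]
force: [0.4, -0.6, -2.3]
opening: 0.0397
gripper_force: 50.0
```

```bash
python3 - <<'E'
from h import *
blockfit('scene')
E
```

```text
t 35.5 tcp [ 0.554  -0.0678  0.22  ] close 104.5 z [-0.    -0.001 -1.   ] open 0.0397 gf 50.0 F [ 0.4 -0.6 -2.3]
brown pts 862
501 n [0.822 0.205 0.531] elev 32.1 az 14.0 mid [ 0.606 -0.057  0.209] min [ 0.569 -0.082  0.153] max [ 0.643 -0.033  0.264]
209 n [ 0.257 -0.966  0.012] elev 0.7 az -75.1 mid [ 0.6   -0.076  0.197] min [ 0.567 -0.085  0.143] max [ 0.64  -0.067  0.256]
79 n [ 0.814 -0.369  0.449] elev 26.7 az -24.4 mid [ 0.606 -0.076  0.187] min [ 0.573 -0.088  0.154] max [ 0.636 -0.044  0.263]
```

Emit:
send_rows --plan '[[[1,0.05,-0.01,0.01,0],[1,0.1,-0.015,0.01,0],[1,0.13,-0.015,0.01,0],[1,0.13,-0.015,0.01,0],[1,0.13,-0.015,0.01,0],[1,0.13,-0.015,0.01,0],[1,0.13,-0.015,0.01,0],[1,0.13,-0.015,0.01,0],[1,0.13,-0.015,0.01,0],[1,0.13,-0.015,0.01,0],[1,0.13,-0.015,0.01,0],[1,0.13,-0.015,0.01,0],[1,0.13,-0.015,0.01,0],[1,0.13,-0.015,0.01,0],[1,0.13,-0.015,0.01,0],[1,0.13,-0.015,0.01,0]]]'

```text
t: 36.88
tool_pos: [0.5787, -0.0671, 0.2226]
orientation: [0.403, -3.116, -0.0]
force: [0.3, 0.4, -2.5]
opening: 0.04
gripper_force: 50.0
```

```bash
python3 - <<'E'
from h import *
blockfit('scene','s5')
E
```

```text
t 36.88 tcp [ 0.5787 -0.0671  0.2226] close 104.8 z [-0.  0. -1.] open 0.04 gf 50.0 F [ 0.3  0.4 -2.5]
brown pts 872
561 n [0.821 0.218 0.528] elev 31.9 az 14.9 mid [ 0.632 -0.056  0.212] min [ 0.595 -0.079  0.156] max [ 0.668 -0.031  0.267]
203 n [ 0.258 -0.966  0.003] elev 0.2 az -75.0 mid [ 0.625 -0.076  0.2  ] min [ 0.592 -0.084  0.15 ] max [ 0.668 -0.064  0.25 ]
65 n [ 0.85  -0.321  0.418] elev 24.7 az -20.7 mid [ 0.633 -0.074  0.186] min [ 0.608 -0.087  0.155] max [ 0.66  -0.032  0.247]
```

View pics/s5.png

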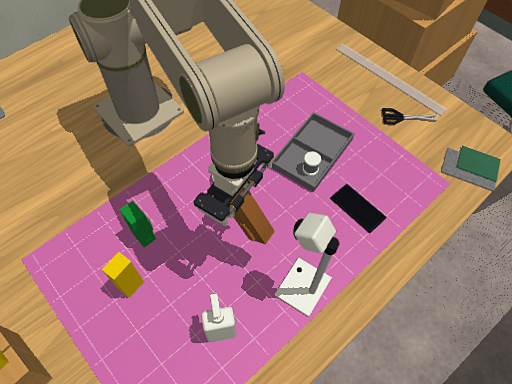

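The plain edge, at about (258,220), has been held squarely facing the lens (centre 0.632,-0.056,0.212). Back to the outer tray wall to bring the block upright.

Emit:
send_rows --plan '[[[1,-0.1,0.05,0,0],[1,-0.2,0.2,0,0],[1,-0.3,0.35,0,0],[1,-0.4,0.5,0,0],[1,-0.5,0.65,0,-0.035],[1,-0.6,0.8,0,-0.035],[1,-0.66,0.945,0,-0.035],[1,-0.66,0.945,0,-0.035]]]'

```text
t: 37.6
tool_pos: [0.4445, 0.1262, 0.2229]
orientation: [-0.352, 3.122, 0.004]
force: [0.0, -0.2, -1.3]
opening: 0.0397
gripper_force: 50.0
```

Emit:
send_rows --plan '[[[1,-0.15,0.15,0,0],[1,-0.3,0.3,0,0],[1,-0.4,0.45,0,0],[1,-0.5,0.65,0,0],[1,-0.6,0.85,-0.1,0],[1,-0.66,0.945,-0.25,0],[1,-0.66,0.945,-0.4,0],[1,-0.66,0.945,-0.5,0],[1,-0.66,0.945,-0.58,0],[1,-0.66,0.945,-0.61,0],[1,-0.66,0.945,-0.61,0],[1,-0.66,0.945,-0.61,0]]]'

```text
t: 38.6
tool_pos: [0.3152, 0.311, 0.1012]
orientation: [-0.346, 3.122, 0.0]
force: [0.2, -0.1, -2.1]
opening: 0.0399
gripper_force: 50.0
```

```bash
python3 - <<'E'
from h import *
tc();blockfit('scene')
E
```

```text
tray x,y -0.1756 0.0503
t 38.6 tcp [0.3152 0.311  0.1012] close 102.6 z [ 0.  0. -1.] open 0.0399 gf 50.0 F [ 0.2 -0.1 -2.1]
brown pts 569
242 n [0.84  0.16  0.519] elev 31.2 az 10.8 mid [0.367 0.317 0.093] min [0.33  0.291 0.034] max [0.402 0.341 0.149]
152 n [ 0.261 -0.965  0.017] elev 1.0 az -74.9 mid [0.36  0.3   0.078] min [0.33  0.291 0.016] max [0.4   0.311 0.135]
60 n [ 0.366 -0.921  0.133] elev 7.7 az -68.4 mid [0.364 0.294 0.067] min [0.332 0.288 0.035] max [0.392 0.305 0.133]
```

Emit:
send_rows --plan '[[[1,0,0,-0.01,0],[1,0,0,-0.01,0]]]'

```text
t: 38.82
tool_pos: [0.3153, 0.3112, 0.0993]
orientation: [-0.346, 3.121, 0.001]
force: [-0.0, -0.2, -3.2]
opening: 0.04
gripper_force: 50.0
```

Emit:
send_rows --plan '[[[1,0,0,-0.007,0],[1,0,0,-0.007,0]]]'

```text
t: 38.98
tool_pos: [0.3152, 0.3112, 0.098]
orientation: [-0.346, 3.121, 0.001]
force: [-0.9, -0.7, 2.9]
opening: 0.0398
gripper_force: 50.0
```

Emit:
send_rows --plan '[[[1,0,0,-0.007,0],[1,0,0,-0.007,0]]]'

```text
t: 39.15
tool_pos: [0.3153, 0.3113, 0.0977]
orientation: [-0.346, 3.121, 0.001]
force: [-6.4, -4.8, 14.1]
opening: 0.0401
gripper_force: 50.0
```

Emit:
send_rows --plan '[[[1,0,0,0.006,0],[1,0.03,0.0066,0.006,0],[1,0.059,0.013,0.006,0],[1,0.069,0.0155,0.008,0],[1,0.078,0.0176,0.011,0],[1,0.088,0.02,0.014,0],[1,0.098,0.022,0.019,0],[1,0.11,0.025,0.026,0],[1,0.14,0.0315,0.04,0],[1,0.169,0.038,0.053,0],[1,0.198,0.045,0.062,0],[1,0.227,0.051,0.068,0],[1,0.256,0.058,0.071,0],[1,0.28,0.063,0.072,0],[1,0.28,0.063,0.072,0]]]' --force 10

```text
t: 40.4
tool_pos: [0.3719, 0.3237, 0.1103]
orientation: [-0.346, 3.122, 0.0]
force: [-0.4, 0.9, -1.8]
opening: 0.04
gripper_force: 10.0
```

```bash
python3 - <<'E'
from h import *
tc();blockfit('scene')
E
```

```text
tray x,y -0.1175 0.0503
t 40.4 tcp [0.3719 0.3237 0.1103] close 102.6 z [ 0.001  0.    -1.   ] open 0.04 gf 10.0 F [-0.4  0.9 -1.8]
brown pts 420
165 n [ 0.227 -0.974 -0.026] elev -1.5 az -76.9 mid [0.394 0.308 0.078] min [0.364 0.3   0.015] max [0.415 0.314 0.151]
142 n [0.962 0.235 0.139] elev 8.0 az 13.7 mid [0.403 0.325 0.094] min [0.392 0.305 0.033] max [0.416 0.343 0.152]
63 n [ 0.543 -0.835  0.087] elev 5.0 az -56.9 mid [0.39  0.3   0.063] min [0.377 0.293 0.025] max [0.41  0.31  0.141]
```

Emit:
send_rows --plan '[[[1,0.02,0.0045,0,0],[1,0.039,0.009,0,0],[1,0.039,0.009,-0.008,0],[1,0.039,0.009,-0.016,0],[1,0.039,0.009,-0.018,0],[0.2,0.039,0.009,-0.016,0],[0.2,0.039,0.009,-0.016,0],[0.2,0.039,0.009,-0.02,0],[0.2,0.039,0.009,-0.03,0],[0.2,0.039,0.009,-0.03,0],[1,0.039,0.009,-0.03,0],[1,0.039,0.009,-0.03,0],[1,0.039,0.009,-0.03,0],[1,0.039,0.009,-0.03,0],[1,0.039,0.009,-0.03,0],[1,0.039,0.009,-0.03,0],[1,0.039,0.009,-0.03,0]]]' --force 30

```text
t: 41.87
tool_pos: [0.3778, 0.3252, 0.104]
orientation: [0.347, -3.121, 0.001]
force: [-6.5, -0.4, -1.3]
opening: 0.0397
gripper_force: 30.0
```

```bash
python3 - <<'E'
from h import *
tc();blockfit('scene')
E
```

```text
tray x,y -0.1113 0.0504
t 41.87 tcp [0.3778 0.3252 0.104 ] close 102.7 z [-0.001 -0.    -1.   ] open 0.0397 gf 30.0 F [-6.5 -0.4 -1.3]
brown pts 345
137 n [ 0.198 -0.98  -0.019] elev -1.1 az -78.6 mid [0.396 0.308 0.069] min [0.363 0.302 0.017] max [0.415 0.314 0.139]
107 n [0.972 0.214 0.094] elev 5.4 az 12.4 mid [0.406 0.325 0.093] min [0.398 0.31  0.035] max [0.415 0.339 0.145]
43 n [ 0.638 -0.77  -0.009] elev -0.5 az -50.4 mid [0.394 0.303 0.062] min [0.384 0.295 0.028] max [0.408 0.313 0.126]
```

Emit:
send_rows --plan '[[[-0.3,0,0,0,0],[-0.3,0,0,0,0],[-0.3,0,0,0,0],[-0.3,0,0,0,0],[-0.3,0,0,0,0],[1,0,0,0,0],[1,0,0,0,0],[1,0,0,0,0],[1,0,0,0,0],[1,0,0,0,0],[1,0,0,0,0],[1,0,0,0,0]]]'

```text
t: 42.92
tool_pos: [0.3785, 0.3254, 0.1043]
orientation: [-0.346, 3.122, 0.0]
force: [-0.5, -0.4, -0.2]
opening: 0.0399
gripper_force: 30.0
```

Emit:
send_rows --plan '[[[1,0,0,0.1,0],[1,0,0,0.3,0],[1,0,0,0.35,0],[1,0,0,0.35,0]]]'

```text
t: 43.25
tool_pos: [0.3805, 0.3268, 0.1781]
orientation: [-0.346, 3.116, 0.005]
force: [0.5, 1.2, -2.3]
opening: 0.0396
gripper_force: 30.0
```

```bash
python3 - <<'E'
from h import *
tc();blockfit('scene')
E
```

```text
tray x,y -0.1083 0.0514
t 43.25 tcp [0.3805 0.3268 0.1781] close 102.7 z [ 0.006  0.004 -1.   ] open 0.0396 gf 30.0 F [ 0.5  1.2 -2.3]
brown pts 521
226 n [ 0.233 -0.972 -0.016] elev -0.9 az -76.5 mid [0.404 0.311 0.155] min [0.373 0.301 0.083] max [0.422 0.317 0.216]
106 n [0.972 0.235 0.007] elev 0.4 az 13.6 mid [0.417 0.327 0.159] min [0.413 0.312 0.091] max [0.422 0.341 0.214]
78 n [ 0.549 -0.832  0.082] elev 4.7 az -56.6 mid [0.402 0.305 0.141] min [0.389 0.296 0.093] max [0.418 0.321 0.216]
```

Emit:
send_rows --plan '[[[1,0.1,0.04,0,0],[1,0.25,0.09,0,0],[1,0.4,0.13,0,0],[1,0.485,0.158,0,0],[1,0.485,0.158,-0.05,0],[1,0.485,0.158,-0.13,0],[1,0.485,0.158,-0.2,0],[1,0.485,0.158,-0.26,0],[1,0.485,0.158,-0.295,0],[1,0.485,0.158,-0.31,0],[1,0.485,0.158,-0.318,0],[1,0.485,0.158,-0.325,0],[1,0.485,0.158,-0.328,0],[1,0.485,0.158,-0.328,0]]]'

```text
t: 44.47
tool_pos: [0.4759, 0.3572, 0.1094]
orientation: [-0.346, 3.121, 0.001]
force: [-0.6, 0.7, -2.1]
opening: 0.0397
gripper_force: 30.0
```

```bash
python3 - <<'E'
from h import *
tc();blockfit('scene')
E
```

```text
tray x,y -0.0086 0.0601
t 44.47 tcp [0.4759 0.3572 0.1094] close 102.7 z [ 0.001  0.001 -1.   ] open 0.0397 gf 30.0 F [-0.6  0.7 -2.1]
brown pts 406
198 n [ 0.229 -0.973 -0.027] elev -1.5 az -76.8 mid [0.499 0.342 0.081] min [0.466 0.334 0.011] max [0.517 0.348 0.145]
67 n [ 0.621 -0.783  0.041] elev 2.3 az -51.6 mid [0.498 0.341 0.073] min [0.483 0.329 0.02 ] max [0.514 0.358 0.147]
48 n [0.968 0.249 0.   ] elev 0.0 az 14.4 mid [0.512 0.357 0.088] min [0.506 0.342 0.031] max [0.517 0.37  0.145]
```

Not quite touching yet, so I'll lower another 1.5 mm, then release slowly and retreat straight up.

Emit:
send_rows --plan '[[[1,0,0,-0.004,0],[1,0,0,-0.008,0],[1,0,0,-0.008,0]]]'

```text
t: 44.77
tool_pos: [0.476, 0.3573, 0.1092]
orientation: [-0.346, 3.121, 0.001]
force: [-4.4, -2.4, 9.2]
opening: 0.0401
gripper_force: 30.0
```

Emit:
send_rows --plan '[[[-0.2,0,0,0,0],[-0.5,0,0,0,0],[-1,0,0,0,0],[-1,0,0,0,0],[-1,0,0,0,0],[-1,0,0,0,0],[-1,0,0,0,0],[-1,0,0,0.05,0],[-1,0,0,0.2,0],[-1,0,0,0.4,0],[-1,0,0,0.6,0],[-1,0,0,0.75,0],[-1,0,0,0.75,0],[-1,0,0,0.75,0]]]'

```text
t: 45.93
tool_pos: [0.4768, 0.3578, 0.261]
orientation: [-0.346, 3.117, 0.004]
force: [-0.1, 0.3, -0.0]
opening: 0.0931
gripper_force: 0.0
```

```bash
python3 - <<'E'
from h import *
T=tool();p,d=viewer.read_camera("wrist");P=cloud("wrist",d,T);m=brown(p,d,P)&(abs(P[...,2]-.145)<.01)&(np.linalg.norm(P[...,:2]-T[:2,3],axis=2)<.09)
q=P[m];print(len(q),q[:,2].min(),q[:,2].max(),np.median(q[:,2]));r=cv2.minAreaRect((q[:,:2]*1000).astype(np.float32));print(r)
e=np.array(r[0])/1000-[.4975,.3005];print("tray xy",e@[.9755,.2198],e@[-.2198,.9755])
p,_=viewer.read_camera("scene");cv2.imwrite("pics/s6.png",p)
E
```

```text
t 45.93 tcp [0.4768 0.3578 0.261 ] close 102.7 z [ 0.005  0.003 -1.   ] open 0.0931 gf 0.0 F [-0.1  0.3 -0. ]
1956 0.13689457425389961 0.14700045698399594 0.14454283036983626
((484.8306579589844, 360.1063537597656), (53.797210693359375, 39.1988525390625), 13.137943267822266)
tray xy 0.0007425333953857607 0.060930719473266615
```

View pics/s6.png

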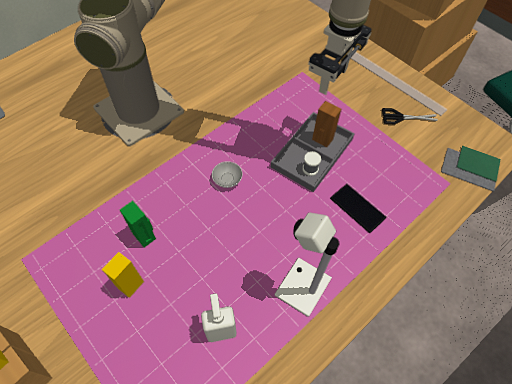

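The block stands upright at (327,125) in the empty compartment, at tray position (0.001,0.061), with its top at 0.1445. The gripper is clear and everything else is in place, so I'm handing the job in.

```bash
python3 -c "
from plant import order
print(order.close_job())"
```

```text
the job is handed in; nothing more can be done
None
```

The job is handed in, with no verdict returned: by my measurements, all three sides were held at the focus point for over a second each in the required order, and the block now stands upright and released in the tray's empty compartment.

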